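# Register a battery holder in a test jig and swing the clamp over it

### The arm

A 6-joint arm with a two-finger parallel gripper is mounted at the origin on the work surface. World frame = base frame: x ahead of the robot, y to its left, z up, the work surface at z = 0. Lengths are in mm, angles in rad, forces in N, time in s.
With the tool pointing down it reaches from about 300 to 775 mm from the base axis. Payload 14.6 kg.
Tool frame: the origin (TCP) lies at the very end of the fingers, on their centre line; the grasp point (between the pads) lies 19 mm behind it; z points along the fingers, y is the line along which they close (so a half turn about z gives the same grasp; the last joint's range is limited). The gripper opens to 94 mm and grips with 3 to 60 N. Pads are 16 mm wide; open, the fingers measure 119 mm over their backs; the gripper's body (75 mm by 177 mm) begins 78 mm behind the grasp point.
Start: joints at [-1.272, 0.3, 1.521, -0, 1.321, -0.067], TCP at [196.726, -513.603, 205.446] pointing down, gripper open.
Joint ranges: [-3.03, 3.03], [-0.79, 2.21], [0.23, 2.52], [-1.04, 4.18], [0, 3.07], [-2.55, 2.55]. Speed limits (rad/s): [2.22, 2.22, 2.57, 3.14, 3.14, 3.14].

### API

Orientations are given as [roll, pitch, yaw] about the fixed x, y, z axes, in that order (R = Rz(yaw) Ry(pitch) Rx(roll)).
In Python, from cell import manip gives the robot as it stands.
- The arm moves only by the tool servo_tool, never from a script. Its argument "rows" is a list of rows, each a list of 7 numbers: the turn, a rotation vector about the world's x, y, z in degrees, then the shift along the world's x, y, z in mm, then the closure, from 0 (fully open) to 1 (shut). In form: [[rx, ry, rz, dx, dy, dz, fingers], ...]. A call has 1 to 20 rows; each row shifts and turns the commanded pose from where the row before left it; what a row does not reach is not made up. A row lasts 1/8 s, in which the tool goes at most 62.5 mm and 10.7 degrees, less where a joint would pass 70% of its speed; a pose out of reach is approached as far as the arm can. A call with a gripper value outside its range is refused whole. The fingers move at their own pace and stop on an object; "grip_force" is the grip in N (left out, the last holds). Time passes only in rows, so rows that do not move let the fingers close. It gives the time, the measured TCP pose, the force, the opening and the grip force at its end, in the units of the state.
- manip.read_state(): the state, without advancing time (a new reading comes with each control period).
- manip.camera(name): name is "scene" or "top" or "wrist"; returns the picture (420x560x3 uint8, red, green, blue); there is no depth.
- manip.camera_info(name): a dict with "fx", "fy", "cx", "cy" (pixels), "position" and "rotation" of the camera in the world; the wrist camera has in their place "T_tool_cam" (4x4, takes a point from camera to tool coordinates, whose origin is the TCP and whose axes are the flange's). Camera axes: x right, y down, z forward; pixel columns grow to the right and rows downward; lengths in mm; the calibration is good to about 2 mm. A picture is of the moment at which its call begins: read the wrist's pose just before it. camera_info takes no time and is no camera call.
- manip.sign_off(): hands the job in; it is judged then, once.
The state is a dict: "clock": time; "joints": joint angles; "qd": joint speeds; "effort": joint torques, N m; "eef_pos": TCP position; "eef_rot": TCP orientation; "wrist_force": force on the tool from outside, world axes, zero at the start; "moment": the same for the moment, N m; "finger_gap": finger opening in mm; "finger_force": force on a finger pad.
Only numpy, scipy, OpenCV 4.12 (cv2) and the standard library are available. Lean on these libraries where they do the work, as an engineer would, in place of code of your own. Each camera call takes 0.05 s, during which the arm holds its last target. There are 200 camera calls.

### The job

Slide the loaded battery holder across the jig board, without lifting it off the board, until its long side lies flush against the long stop and its end is up against the short stop. Then turn the steel clamp by its grip, until it stops, so that its arm lies square across the holder and holds it there. Leave the jar, tin, circuit board and probe where they are.

Things in the scene. Friction and masses are not known exactly. Their poses are not given: they have to be found in the camera images.
- jig: Plywood jig board, 300 (its x) x 280 (its y) x 12 mm, fixed to the bench; origin at the centre of its underside, z up, so its top is at 12 mm. It carries two dark wood stop bars in an L, and behind the long stop (at x = +115, y = +40 mm) the post of a steel clamp.
- seat (a point): Point on the jig board's top, fixed to it, where the holder's origin lies when the holder touches both stops: x = +45, y = +40, z = +12 mm in the jig's frame, axes as the jig's. Both stops lie on its +x and +y sides.
- long_stop (a point): Long stop: middle of the top edge of its inner face, which faces the jig's -x and stands at x = +80 mm in the jig's frame. The bar runs along the jig's y from -30 to +100 mm, 15 mm thick, 18 mm above the board. Axes as the jig's.
- short_stop (a point): Short stop: middle of the top edge of its inner face, which faces the jig's -y and stands at y = +110 mm in the jig's frame. The bar runs along the jig's x from +10 to +80 mm, 15 mm thick, 18 mm above the board. Axes as the jig's.
- holder: Black plastic battery tray with four large grey cells, loose on the jig board, off both stops, long axis within 20 degrees of the jig's y. 70 mm (its x) x 140 mm (its y); walls 24 mm high, the cells' round tops reach 35 mm. Origin at the centre of its underside, z up. About 0.45 kg; takes about 3 to 8 N to slide.
- clamp (a joint): Angle of the steel clamp about its upright post (rad). 0: arm along the jig's +y, clear of the holder's place; grows counterclockwise from above to its end stop at 1.571: arm along the jig's -x, over the long stop and the seated holder. Starts at 0 to 0.35, stays where it is left, about 0.05 N m to turn.
- clamp_grip (a point): On the clamp's pivot axis, 82 mm above the bench, where to grip: an upright steel fin 14 mm thick, 50 mm long (centred on the axis, along the arm), from 61 to 89 mm above the bench, on a hub of radius 14 mm. The point's x axis is across the fin (the way to pinch it), y points along the arm; it turns with the clamp.
- clamp_toe (a point): Outer end of the clamp's arm, at its underside, 75 mm from the pivot axis and 51 mm above the bench. The arm is 20 mm wide and 8 mm thick and passes 4 mm above the cells.
- jar: Closed glass jar of screws, 70 mm across and 85 mm high, standing on the bench left (+y) of the jig; origin at the centre of its underside. Leave alone.
- tin: Flat flip-top metal tin, 97 x 62 x 23 mm, on the bench right (-y) of the jig; origin at the centre of its underside. Leave alone.
- pcb: Green circuit board with parts on it, 100 x 70 mm, up to 17 mm high, on the bench right (-y) of the jig, nearer the robot; origin at the centre of its underside. Leave alone.
- probe: Stainless steel test probe, 156 mm long and 12 mm thick, lying on the bench left (+y) of the jig; origin under its middle, tip towards its +x. Leave alone.
There are look-alikes about, which are no part of the job. Of the things like the holder, leave any that is purple; of the rest the smaller one is meant.

How it is judged:
By the outcome, as a careful person would: the job done as asked, in the order asked, and still so for the second after the job is handed in, with the robot touching nothing.
It also fails if it takes over 64 s, if anything falls off the work surface, if the arm or the gripper's body presses on something with over 40 N, if the wrist force passes 120 N, or if a joint passes its speed limit or range.

## Working session

There is one attempt and no reset: what is moved stays moved. The work goes in short steps, Python scripts to look and compute and a tool call to move; the robot and the scene stay as the last step left them, time stands still between calls to the robot, and variables do not carry over. Pictures are saved under pics/ and viewed, at most 10 in all, crops included, and the job is handed in when it is done.

Besides the shell and the picture viewer there is one more tool, called after ">>>" by a JSON object that holds its "fn" and its "kwargs", one argument or row to a line. servo_tool: Moves the arm, as the interface text tells. Its arguments: {"type":"object","properties":{"rows":{"type":"array","items":{"type":"array","items":{"type":"number"}}},"grip_force":{"type":"number"}},"required":["rows"]}

```bash
mkdir -p pics
python3 - <<'E'
from cell import manip
import cv2,numpy as np
for n in("top","scene"):
    cv2.imwrite(f"pics/{n}0.png",manip.camera(n)[:,:,::-1]); i=manip.camera_info(n)
    print(n,{k:np.round(v,4).tolist() for k,v in i.items() if k in("fx","fy","cx","cy","position","rotation")})
print(manip.read_state())
E
```

```text
top {'fx': 405.7726, 'fy': 405.7726, 'cx': 280.4419, 'cy': 209.8815, 'position': [426.835, 0.2031, 1130.0793], 'rotation': [-3.0509, -0.0097, -1.5446]}
scene {'fx': 464.8468, 'fy': 464.8468, 'cx': 279.3141, 'cy': 214.3517, 'position': [1127.7393, 541.2095, 842.6074], 'rotation': [-2.2994, 0.0179, 2.2663]}
{'clock': 0.1, 'joints': array([-1.27157527e+00,  3.00435893e-01,  1.52151406e+00,  1.14507692e-06,
        1.32067765e+00, -6.65829368e-02]), 'qd': array([-0.00011114, -0.0014081 , -0.00137985,  0.00087626,  0.00073967,
        0.00043798]), 'effort': array([ 1.28543197e-04, -5.32647979e+01, -3.53281689e+01,  7.08647934e-02,
        2.35029700e-02, -7.48771549e-05]), 'eef_pos': array([ 196.67395415, -513.38894888,  204.93398552]), 'eef_rot': array([-3.14056007e+00, -6.99656992e-05,  3.65803670e-01]), 'wrist_force': array([-0.32350227,  0.45240904, -0.53991584]), 'moment': array([-0.02958737,  0.03783269,  0.02234763]), 'finger_force': 0.0, 'finger_gap': 93.88337017244162}
```

View pics/top0.png

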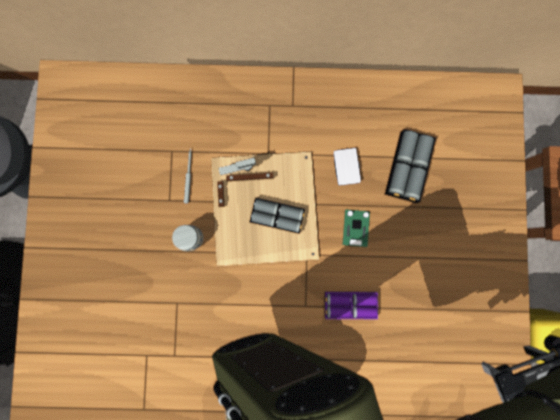

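View pics/scene0.png

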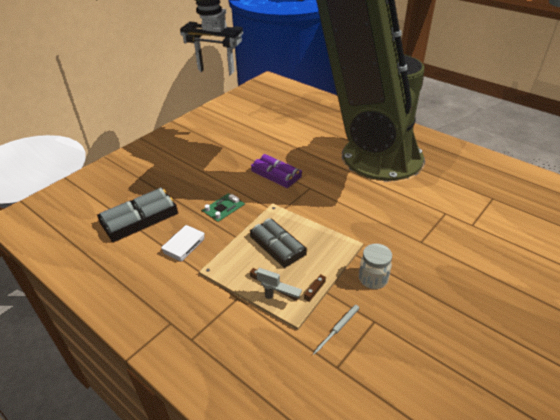

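Three things look like the holder in the top view: a large black one at (410,165), a purple one at (351,305), and a small black one on the jig at (278,214). The small black one fits: it isn't purple, it is the smaller of the other two, and it lies on the jig. I'll confirm it in an enlarged crop.

Run:
```python
import cv2
a=cv2.imread("pics/top0.png")[145:270,205:325]
cv2.imwrite("pics/crop1.png",cv2.resize(a,(576,600),interpolation=cv2.INTER_CUBIC))
```

```text
(no output)
```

View pics/crop1.png

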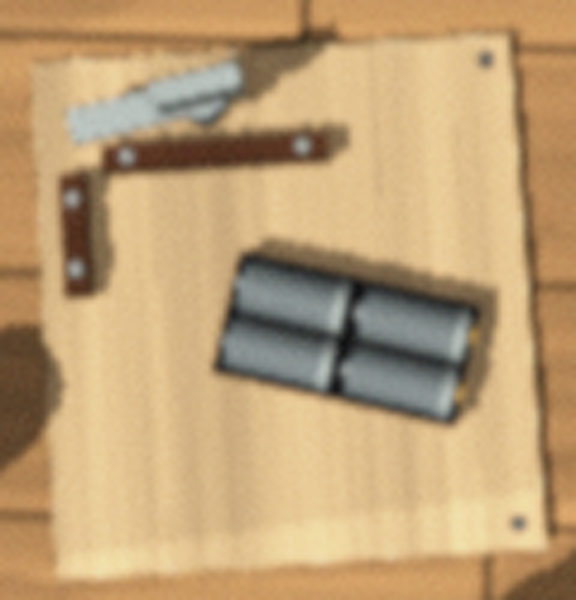

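```bash
cat > h.py <<'E'
from cell import manip
import numpy as np, cv2
from scipy.spatial.transform import Rotation as R
def ray(name,px,z,T=None):
    i=manip.camera_info(name)
    if T is None:
        P=np.array(i["position"]);M=np.array(i["rotation"]);M=R.from_euler("xyz",M).as_matrix() if M.ndim==1 else M
    else: P=T[:3,3];M=T[:3,:3]
    px=np.atleast_2d(px).astype(float)
    d=np.c_[(px[:,0]-i["cx"])/i["fx"],(px[:,1]-i["cy"])/i["fy"],np.ones(len(px))]@M.T
    return P+d*((z-P[2])/d[:,2])[:,None]
def crop(c): return (np.array(c,float)+.5)/4.8-.5+[205,145]
def fit(m,w):  # 2D rigid
    m=np.array(m,float);w=np.array(w)[:,:2];a=m-m.mean(0);b=w-w.mean(0)
    th=np.arctan2((a[:,0]*b[:,1]-a[:,1]*b[:,0]).sum(),(a*b).sum())
    r=np.array([[np.cos(th),-np.sin(th)],[np.sin(th),np.cos(th)]]);t=w.mean(0)-r@m.mean(0)
    return th,t,np.abs(m@r.T+t-w).max()
E
python3 - <<'E'
from h import *
np.set_printoptions(suppress=True,precision=1)
J=ray("top",crop([(33,62),(513,35),(547,548),(60,578)]),12)
th,t,e=fit([(150,140),(150,-140),(-150,-140),(-150,140)],J);print("jig",np.degrees(th),t,e)
H=ray("top",crop([(245,255),(478,308),(455,422),(218,370)]),36)
hh,ht,e=fit([(35,70),(35,-70),(-35,-70),(-35,70)],H);print("holder",np.degrees(hh),ht,e)
c,s=np.cos(th),np.sin(th);r=np.array([[c,-s],[s,c]])
print("holder in jig",(ht-t)@r,np.degrees(hh-th))
S=ray("top",crop([(105,172),(330,160),(92,172),(95,292)]),30)
print("stops in jig",(S[:,:2]-t)@r)
for n,p in dict(seat=(45,40),pivot=(115,40),holder_end=(45,-30)).items(): print(n,r@p+t)
A=ray("top",crop([(72,125),(240,72)]),57);print("clamp in jig",(A[:,:2]-t)@r)
E
```

```text
jig 5.017783478662415 [533.7  35.7] 1.1857975910246523
holder -11.015783930532534 [512.    0.3] 3.04535623058176
holder in jig [-24.7 -33.4] -16.033567409194948
stops in jig [[ 79.3  99.7]
 [ 78.5 -28.8]
 [ 79.7 107.1]
 [ 10.9 108.7]]
seat [575.1  79.5]
pivot [644.8  85.6]
holder_end [581.2   9.7]
clamp in jig [[102.2 113.6]
 [126.6  18.5]]
```

The crop confirms it: a small black tray with four grey cells, corners at crop pixels (245,255), (478,308), (455,422), (218,370). The clamp, stops and jig match the description. Next I move above the holder with the fingers across its width.

>>> {"fn": "servo_tool", "kwargs": {
  "rows": [
    [0,0,3.87,21,34.25,0,0],
    [0,0,3.87,21,34.25,0,0],
    [0,0,3.87,21,34.25,0,0],
    [0,0,3.87,21,34.25,0,0],
    [0,0,3.87,21,34.25,0,0],
    [0,0,3.87,21,34.25,0,0],
    [0,0,3.87,21,34.25,0,0],
    [0,0,3.87,21,34.25,0,0],
    [0,0,3.87,21,34.25,0,0],
    [0,0,3.87,21,34.25,0,0],
    [0,0,3.87,21,34.25,0,0],
    [0,0,3.87,21,34.25,0,0],
    [0,0,3.87,21,34.25,0,0],
    [0,0,3.87,21,34.25,0,0],
    [0,0,3.87,21,34.25,0,0],
    [0,0,0,0,0,0,0],
    [0,0,0,0,0,0,0]
  ],
  "grip_force": 20
}}

```text
clock: 2.22
eef_pos: [511.4, -0.2, 205.1]
eef_rot: [-3.141, 0.0, 1.378]
wrist_force: [-0.4, 0.4, 0.2]
finger_gap: 94.2
finger_force: 0.0
```

Run:
```python
from h import *
s=manip.read_state();print(s["eef_pos"],np.degrees(s["eef_rot"]),s["joints"])
print(np.round(manip.camera_info("wrist")["T_tool_cam"],3).tolist())
np.save("T1.npy",np.r_[s["eef_pos"],s["eef_rot"]])
cv2.imwrite("pics/w1.png",manip.camera("wrist")[:,:,::-1])
```

```text
[ 5.11374724e+02 -1.91770039e-01  2.05145206e+02] [-1.79960884e+02  1.37538821e-02  7.89781126e+01] [-7.19251092e-02  2.14519181e-01  1.62893364e+00 -1.62245586e-04
  1.29884644e+00  1.20486833e-01]
[[0.0, -0.972, -0.237, 69.655], [1.0, -0.0, 0.0, -0.179], [-0.0, -0.237, 0.972, -179.059], [0.0, 0.0, 0.0, 1.0]]
```

View pics/w1.png

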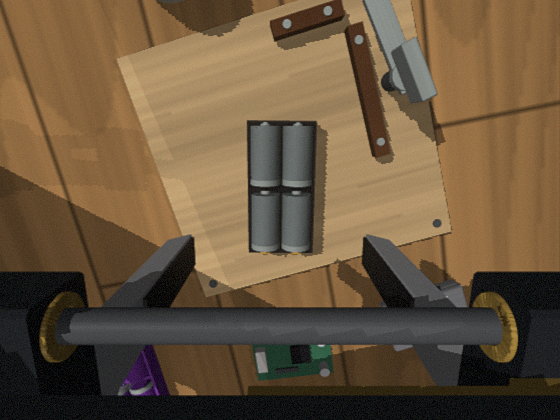

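The wrist view shows the holder with rim corners at (248,121), (316,121), (313,252) and (249,252), nearly square to the tool. Jig corners are at (118,58), (452,231) and (206,297). The long stop's inner edge runs (345,30)–(375,157), and the clamp grip is near (413,70).

Run:
```python
from h import *
np.set_printoptions(suppress=True,precision=1)
v=np.load("T1.npy");T=np.eye(4);T[:3,3]=v[:3];T[:3,:3]=R.from_euler("xyz",v[3:]).as_matrix()
T=T@np.array(manip.camera_info("wrist")["T_tool_cam"])
th,t,e=fit([(-150,140),(150,-140),(-150,-140)],ray("wrist",[(118,58),(452,231),(206,297)],12,T));print("jig",np.degrees(th),t,e)
hh,ht,e=fit([(-35,70),(35,70),(35,-70),(-35,-70)],ray("wrist",[(248,121),(316,121),(313,252),(249,252)],36,T));print("holder",np.degrees(hh),ht,e)
c,s=np.cos(th),np.sin(th);r=np.array([[c,-s],[s,c]])
print("holder in jig",(ht-t)@r)
print("stops",(ray("wrist",[(346,32),(375,157),(273,40),(343,17)],30,T)[:,:2]-t)@r)
for n,p in dict(seat=(45,40),pivot=(115,40)).items(): print(n,r@p+t)
print("fin top",ray("wrist",[(399,44),(415,39),(437,96),(417,102)],89,T))
```

```text
jig 5.0407436933322805 [537.4  39.3] 0.931732368870712
holder -11.25721711298635 [515.4   3.4] 1.1142158475562383
holder in jig [-25.1 -33.9]
stops [[ 75.9  95.1]
 [ 77.5 -28.8]
 [  6.9 107.7]
 [ 76.2 108.5]]
seat [578.7  83.1]
pivot [648.5  89.3]
fin top [[631.9 111.8  89. ]
 [644.9 113.   89. ]
 [658.6  66.1  89. ]
 [641.8  64.5  89. ]]
```

Both cameras agree on relative positions and differ by about 3 mm in absolute terms, so I use the mean and descend around the holder.

>>> {"fn": "servo_tool", "kwargs": {
  "rows": [
    [0,0,-0.1,2,2,-30,0],
    [0,0,0,0,0,-30,0],
    [0,0,0,0,0,-30,0],
    [0,0,0,0,0,-30,0],
    [0,0,0,0,0,-30,0],
    [0,0,0,0,0,-20,0],
    [0,0,0,0,0,-12,0],
    [0,0,0,0,0,-7,0],
    [0,0,0,0,0,0,0],
    [0,0,0,0,0,0,0.3],
    [0,0,0,0,0,0,0.4],
    [0,0,0,0,0,0,0.5],
    [0,0,0,0,0,0,0.5],
    [0,0,0,0,0,0,0.5]
  ],
  "grip_force": 20
}}

```text
clock: 4.03
eef_pos: [514.0, 2.1, 16.8]
eef_rot: [3.141, -0.0, 1.377]
wrist_force: [-0.8, -0.4, 5.3]
finger_gap: 69.6
finger_force: 20.0
```

Run:
```python
from h import *
s=manip.read_state();print(s["wrist_force"],s["moment"])
cv2.imwrite("pics/top1.png",manip.camera("top")[:,:,::-1])
```

```text
[-0.80932673 -0.35733202  5.33863116] [-0.00849892  0.07463549 -0.07305897]
```

>>> {"fn": "servo_tool", "kwargs": {
  "rows": [
    [0,0,1.35,3.6,6.1,0,0.5],
    [0,0,1.35,3.6,6.1,0,0.5],
    [0,0,1.35,3.6,6.1,0,0.5],
    [0,0,1.35,3.6,6.1,0,0.5],
    [0,0,1.35,3.6,6.1,0,0.5],
    [0,0,1.35,3.6,6.1,0,0.5],
    [0,0,1.35,3.6,6.1,0,0.5],
    [0,0,1.35,3.6,6.1,0,0.5],
    [0,0,1.35,3.6,6.1,0,0.5],
    [0,0,1.35,3.6,6.1,0,0.5],
    [0,0,1.35,3.6,6.1,0,0.5],
    [0,0,1.35,3.6,5,0,0.5],
    [0,0,0,0,0,0,0.5],
    [0,0,0,0,0,0,0.5]
  ]
}}

```text
clock: 5.82
eef_pos: [557.4, 74.2, 16.8]
eef_rot: [3.141, 0.0, 1.66]
wrist_force: [2.2, -0.0, 5.3]
finger_gap: 69.8
finger_force: 20.0
```

Run:
```python
from h import *
np.set_printoptions(suppress=True,precision=2)
s=manip.read_state();print(s["eef_pos"],np.degrees(s["eef_rot"]),s["wrist_force"],s["moment"])
np.save("T2.npy",np.r_[s["eef_pos"],s["eef_rot"]])
cv2.imwrite("pics/w2.png",manip.camera("wrist")[:,:,::-1])
```

```text
[557.37  74.22  16.8 ] [179.94   0.01  95.13] [ 2.25 -0.01  5.34] [-0.12 -0.25  0.24]
```

View pics/w2.png

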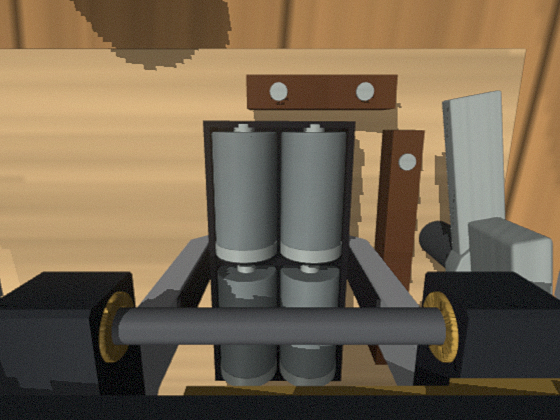

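The holder is square to the jig, with its front edge at row 121. The short stop's inner edge is at row 108 and the long stop's inner edge at column 384, so gaps remain to both.

Run:
```python
from h import *
np.set_printoptions(suppress=True,precision=1)
v=np.load("T2.npy");T=np.eye(4);T[:3,3]=v[:3];T[:3,:3]=R.from_euler("xyz",v[3:]).as_matrix()
T=T@np.array(manip.camera_info("wrist")["T_tool_cam"])
a=np.radians(5.03);r=np.array([[np.cos(a),-np.sin(a)],[np.sin(a),np.cos(a)]])
f=lambda p,z:ray("wrist",p,z,T)[:,:2]@r-v[:2]@r
print("holder front",f([(204,121),(354,122)],36));print("short",f([(247,108),(397,109)],30));print("long",f([(383,130),(380,250)],30))
```

```text
holder front [[-33.8  71.4]
 [ 34.9  71.1]]
short [[-14.5  77.5]
 [ 56.1  77.1]]
long [[50.3 67.5]
 [53.3  6.6]]
```

>>> {"fn": "servo_tool", "kwargs": {
  "rows": [
    [0,0,0,-0.18,2,0,0.5],
    [0,0,0,-0.09,1,0,0.5],
    [0,0,0,-0.09,1,0,0.5],
    [0,0,0,-0.09,1,0,0.5],
    [0,0,0,-0.09,1,0,0.5],
    [0,0,0,0,0,0,0.5]
  ]
}}

```text
clock: 6.62
eef_pos: [556.7, 79.5, 16.8]
eef_rot: [3.141, 0.001, 1.66]
wrist_force: [0.3, -7.2, 6.1]
finger_gap: 70.0
finger_force: 20.0
```

>>> {"fn": "servo_tool", "kwargs": {
  "rows": [
    [0,0,0,-0.09,1,0,0.5],
    [0,0,0,0,0,0,0.5]
  ]
}}

```text
clock: 6.88
eef_pos: [556.7, 79.9, 16.8]
eef_rot: [3.141, 0.002, 1.66]
wrist_force: [1.0, -10.9, 6.3]
finger_gap: 70.0
finger_force: 20.0
```

Contact with the short stop. The long stop is close to the outer finger, so I open only slightly, rise, and go round to the -x side with the fingers spread along the holder.

>>> {"fn": "servo_tool", "kwargs": {
  "rows": [
    [0,0,0,0,0,0,0.2],
    [0,0,0,0,0,0,0.2],
    [0,0,0,0,0,5,0.2],
    [0,0,0,0,0,20,0.2],
    [0,0,0,0,0,35,0.2],
    [0,0,10,-6.6,-0.6,0,0],
    [0,0,10,-6.6,-0.6,0,0],
    [0,0,10,-6.6,-0.6,0,0],
    [0,0,10,-6.6,-0.6,0,0],
    [0,0,10,-6.6,-0.6,0,0],
    [0,0,10,-6.6,-0.6,0,0],
    [0,0,10,-6.6,-0.6,0,0],
    [0,0,10,-6.6,-0.6,0,0],
    [0,0,10,-7.0,-0.6,0,0],
    [0,0,0,0,0,-25,0],
    [0,0,0,0,0,-25,0],
    [0,0,0,0,0,-9,0],
    [0,0,0,0,0,0,0]
  ]
}}

```text
clock: 9.12
eef_pos: [496.5, 75.9, 17.5]
eef_rot: [3.142, -0.001, -3.052]
wrist_force: [0.2, 0.7, -0.2]
finger_gap: 94.1
finger_force: 0.0
```

>>> {"fn": "servo_tool", "kwargs": {
  "rows": [
    [0,0,0,5,0.44,0,0],
    [0,0,0,5,0.44,0,0],
    [0,0,0,4,0.35,0,0],
    [0,0,0,3,0.26,0,0],
    [0,0,0,3,0.26,0,0],
    [0,0,0,3,0.26,0,0],
    [0,0,0,3,0.26,0,0],
    [0,0,0,2,0.18,0,0],
    [0,0,0,0,0,0,0]
  ]
}}

```text
clock: 10.25
eef_pos: [524.2, 78.3, 17.4]
eef_rot: [-3.142, -0.001, -3.052]
wrist_force: [-4.0, -1.8, 3.7]
finger_gap: 94.0
finger_force: 2.2
```

>>> {"fn": "servo_tool", "kwargs": {
  "rows": [
    [0,0,0,1,0.09,0,0],
    [0,0,0,1,0.09,0,0],
    [0,0,0,0,0,0,0]
  ]
}}

```text
clock: 10.62
eef_pos: [526.2, 78.5, 17.4]
eef_rot: [-3.142, -0.001, -3.052]
wrist_force: [-4.5, -0.6, 4.0]
finger_gap: 94.2
finger_force: 2.5
```

Still sliding at about 4.5 N, so I continue.

>>> {"fn": "servo_tool", "kwargs": {
  "rows": [
    [0,0,0,1,0.09,0,0],
    [0,0,0,1,0.09,0,0],
    [0,0,0,1,0.09,0,0],
    [0,0,0,0,0,0,0]
  ]
}}

```text
clock: 11.12
eef_pos: [529.3, 78.7, 17.4]
eef_rot: [-3.142, -0.001, -3.052]
wrist_force: [-4.2, -2.0, 4.1]
finger_gap: 94.1
finger_force: 2.5
```

>>> {"fn": "servo_tool", "kwargs": {
  "rows": [
    [0,0,0,1,0.09,0,0],
    [0,0,0,1,0.09,0,0],
    [0,0,0,0,0,0,0]
  ]
}}

```text
clock: 11.5
eef_pos: [531.3, 78.9, 17.4]
eef_rot: [3.142, -0.0, -3.052]
wrist_force: [-4.1, -0.8, 4.4]
finger_gap: 94.0
finger_force: 2.3
```

>>> {"fn": "servo_tool", "kwargs": {
  "rows": [
    [0,0,0,1,0.09,0,0],
    [0,0,0,1,0.09,0,0],
    [0,0,0,0,0,0,0]
  ]
}}

```text
clock: 11.88
eef_pos: [532.4, 79.0, 17.4]
eef_rot: [-3.142, -0.003, -3.052]
wrist_force: [-12.5, -1.4, 9.8]
finger_gap: 94.0
finger_force: 6.4
```

>>> {"fn": "servo_tool", "kwargs": {
  "rows": [
    [0,0,0,1,0.09,0,0],
    [0,0,0,0,0,0,0]
  ]
}}

```text
clock: 12.12
eef_pos: [532.4, 79.0, 17.4]
eef_rot: [-3.141, -0.005, -3.052]
wrist_force: [-20.7, -2.8, 16.0]
finger_gap: 93.9
finger_force: 10.4
```

The holder is flush on the long stop. Next I back off, rise, and nudge the -y end with closed fingers to make sure the short stop is touched.

>>> {"fn": "servo_tool", "kwargs": {
  "rows": [
    [0,0,0,-4,-0.35,0,0],
    [0,0,0,-8,-0.7,0,0],
    [0,0,0,0,0,20,0],
    [0,0,0,0,0,40,0],
    [0,0,0,12.4,-20.3,0,0.5],
    [0,0,0,12.4,-20.3,0,1],
    [0,0,0,12.4,-20.3,0,1],
    [0,0,0,12.4,-20.3,0,1],
    [0,0,0,12.4,-20.3,0,1],
    [0,0,0,0,0,-30,1],
    [0,0,0,0,0,-20,1],
    [0,0,0,0,0,-9,1],
    [0,0,0,0,0,0,1]
  ]
}}

```text
clock: 13.75
eef_pos: [584.5, -23.6, 18.2]
eef_rot: [3.141, -0.001, -3.053]
wrist_force: [-0.2, 0.4, 0.5]
finger_gap: 7.3
finger_force: 0.0
```

Run:
```python
from h import *
s=manip.read_state();print(s["eef_pos"],s["wrist_force"])
a=manip.camera("top")[145:270,205:325,::-1];b=manip.camera("scene")[200:320,190:350,::-1]
cv2.imwrite("pics/c2.png",np.hstack([cv2.resize(a,(400,417),interpolation=3),cv2.copyMakeBorder(cv2.resize(b,(400,300),interpolation=3),0,117,0,0,0)]))
```

```text
[584.53437723 -23.58581293  18.23397657] [-0.18951119  0.41751214  0.47129082]
```

View pics/c2.png

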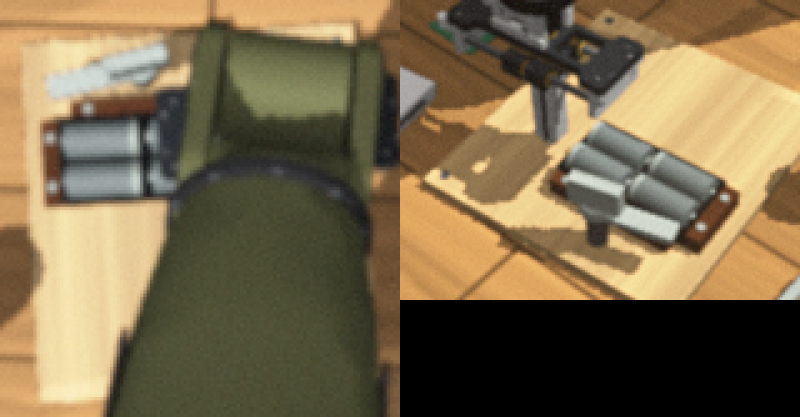

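The picture shows the holder lying in the L, with its end at the short stop near (60,155). The clamp is still open, its fin near (150,60). Now the nudge in +y.

>>> {"fn": "servo_tool", "kwargs": {
  "rows": [
    [0,0,0,-0.53,6,0,1],
    [0,0,0,-0.53,6,0,1],
    [0,0,0,-0.35,4,0,1],
    [0,0,0,-0.09,1,0,1],
    [0,0,0,0,0,0,1]
  ]
}}

```text
clock: 14.48
eef_pos: [583.0, -6.3, 18.5]
eef_rot: [-3.142, 0.0, -3.052]
wrist_force: [-0.6, 1.1, -0.2]
finger_gap: 0.7
finger_force: 0.0
```

>>> {"fn": "servo_tool", "kwargs": {
  "rows": [
    [0,0,0,-0.09,1,0,1],
    [0,0,0,-0.09,1,0,1],
    [0,0,0,0,0,0,1]
  ]
}}

```text
clock: 14.85
eef_pos: [582.8, -4.3, 18.5]
eef_rot: [-3.142, -0.0, -3.052]
wrist_force: [0.1, -0.1, 0.3]
finger_gap: 0.2
finger_force: 0.0
```

>>> {"fn": "servo_tool", "kwargs": {
  "rows": [
    [0,0,0,-0.09,1,0,1],
    [0,0,0,-0.09,1,0,1],
    [0,0,0,-0.09,1,0,1],
    [0,0,0,0,0,0,1]
  ]
}}

```text
clock: 15.35
eef_pos: [582.5, -1.2, 18.5]
eef_rot: [3.142, 0.0, -3.052]
wrist_force: [0.6, 0.1, 0.4]
finger_gap: 0.5
finger_force: 0.0
```

>>> {"fn": "servo_tool", "kwargs": {
  "rows": [
    [0,0,0,-0.09,1,0,1],
    [0,0,0,0,0,0,1]
  ]
}}

```text
clock: 15.6
eef_pos: [582.5, -0.3, 18.5]
eef_rot: [-3.142, 0.0, -3.052]
wrist_force: [-0.1, -0.3, -0.2]
finger_gap: 0.4
finger_force: 0.0
```

>>> {"fn": "servo_tool", "kwargs": {
  "rows": [
    [0,0,0,-0.09,1,0,1],
    [0,0,0,-0.09,1,0,1],
    [0,0,0,0,0,0,1]
  ]
}}

```text
clock: 15.98
eef_pos: [582.5, -0.1, 18.5]
eef_rot: [-3.139, 0.0, -3.053]
wrist_force: [1.1, -13.4, -1.0]
finger_gap: 0.3
finger_force: 6.4
```

>>> {"fn": "servo_tool", "kwargs": {
  "rows": [
    [0,0,0,-0.09,1,0,1],
    [0,0,0,0,0,0,1]
  ]
}}

```text
clock: 16.23
eef_pos: [582.5, -0.0, 18.6]
eef_rot: [-3.138, 0.0, -3.053]
wrist_force: [1.7, -20.1, -1.9]
finger_gap: 0.3
finger_force: 9.8
```

Contact again, so both stops are touched. I retreat, rise, and go above the clamp grip with the fingers across the fin.

>>> {"fn": "servo_tool", "kwargs": {
  "rows": [
    [0,0,0,0.35,-4,0,1],
    [0,0,0,0,0,28,1],
    [0,0,0,0,0,28,1],
    [0,0,0,0,0,28,1],
    [0,0,0,0,0,28,1],
    [0,0,-8.95,7.1,10.1,0,0.4],
    [0,0,-8.95,7.1,10.1,0,0.4],
    [0,0,-8.95,7.1,10.1,0,0.4],
    [0,0,-8.95,7.1,10.1,0,0.4],
    [0,0,-8.95,7.1,10.1,0,0.4],
    [0,0,-8.95,7.1,10.1,0,0.4],
    [0,0,-8.95,7.1,10.1,0,0.4],
    [0,0,-8.95,7.1,10.1,0,0.4],
    [0,0,-8.95,7.1,10.1,0,0.4],
    [0,0,0,0,0,0,0.4],
    [0,0,0,0,0,0,0.4]
  ]
}}

```text
clock: 18.23
eef_pos: [646.2, 89.3, 130.3]
eef_rot: [-3.141, -0.0, 1.828]
wrist_force: [-0.2, 0.5, 1.6]
finger_gap: 56.4
finger_force: 0.0
```

Run:
```python
from h import *
s=manip.read_state();print(s["eef_pos"],np.degrees(s["eef_rot"]),s["wrist_force"],s["joints"])
np.save("T3.npy",np.r_[s["eef_pos"],s["eef_rot"]])
cv2.imwrite("pics/w3.png",manip.camera("wrist")[:,:,::-1])
```

```text
[646.18182034  89.31321735 130.32628841] [-1.79982838e+02 -3.76915672e-03  1.04761756e+02] [-0.21874043  0.48251132  1.5795242 ] [ 8.12050926e-02  5.91171153e-01  1.28234334e+00  1.27669467e-05
  1.26838460e+00 -1.76439974e-01]
```

View pics/w3.png

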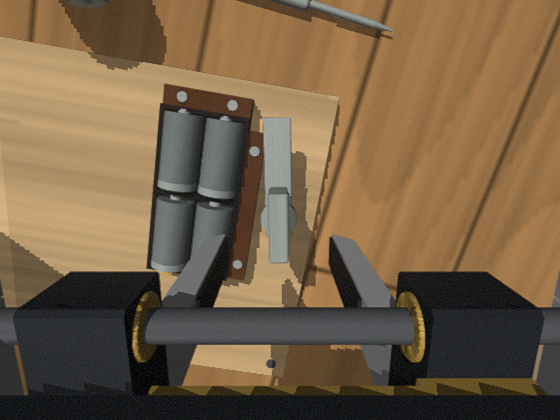

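The holder lies flush against both stops. The fin top spans (269,189)–(290,262), near the tool's centre line and almost parallel to it. I compute its centre.

Run:
```python
from h import *
v=np.load("T3.npy");T=np.eye(4);T[:3,3]=v[:3];T[:3,:3]=R.from_euler("xyz",v[3:]).as_matrix()
T=T@np.array(manip.camera_info("wrist")["T_tool_cam"])
p=ray("wrist",[(269,189),(288,188),(290,262),(270,263)],89,T);print(p.round(1),p.mean(0)[:2])
d=(p[0]+p[1]-p[2]-p[3])/2;print(np.degrees(np.arctan2(d[1],d[0])))
```

```text
[[633.6 115.5  89. ]
 [645.5 119.4  89. ]
 [660.6  69.2  89. ]
 [647.3  64.9  89. ]] [646.72804034  92.24329185]
105.92113146954303
```

>>> {"fn": "servo_tool", "kwargs": {
  "rows": [
    [0,0,0.7,0.2,0.3,-25,0.4],
    [0,0,0,0,0,-20,0.4],
    [0,0,0,0,0,-13,0.4],
    [0,0,0,0,0,-7,0.4],
    [0,0,0,0,0,0,0.7],
    [0,0,0,0,0,0,0.95],
    [0,0,0,0,0,0,0.95],
    [0,0,0,0,0,0,0.95],
    [0,0,0,0,0,0,0.95]
  ],
  "grip_force": 20
}}

```text
clock: 19.4
eef_pos: [646.2, 89.8, 65.7]
eef_rot: [-3.14, -0.0, 1.837]
wrist_force: [-3.6, -2.1, 0.8]
finger_gap: 13.7
finger_force: 20.0
```

>>> {"fn": "servo_tool", "kwargs": {
  "rows": [
    [0,0,4,0,0,0,0.95],
    [0,0,5,0,0,0,0.95],
    [0,0,5,0,0,0,0.95],
    [0,0,5,0,0,0,0.95],
    [0,0,5,0,0,0,0.95],
    [0,0,5,0,0,0,0.95],
    [0,0,5,0,0,0,0.95],
    [0,0,5,0,0,0,0.95],
    [0,0,0,0,0,0,0.95]
  ]
}}

```text
clock: 20.52
eef_pos: [645.5, 89.2, 65.6]
eef_rot: [-3.139, -0.002, 2.519]
wrist_force: [-12.1, -5.0, 7.7]
finger_gap: 13.7
finger_force: 20.0
```

```bash
python3 -c "
from h import *
s=manip.read_state();print(s['moment'],s['wrist_force'],np.degrees(s['eef_rot']))"
```

```text
[-0.81059235  1.89527944  0.09328129] [-12.06753715  -5.0337743    7.68147025] [-1.79844058e+02 -1.13308522e-01  1.44326401e+02]
```

>>> {"fn": "servo_tool", "kwargs": {
  "rows": [
    [0,0,5,-0.6,-0.3,0,0.95],
    [0,0,5,-0.6,-0.3,0,0.95],
    [0,0,5,0,0,0,0.95],
    [0,0,5,0,0,0,0.95],
    [0,0,5,0,0,0,0.95],
    [0,0,5,0,0,0,0.95],
    [0,0,5,0,0,0,0.95],
    [0,0,3,0,0,0,0.95],
    [0,0,0,0,0,0,0.95]
  ]
}}

```text
clock: 21.65
eef_pos: [645.1, 88.4, 65.6]
eef_rot: [-3.14, -0.001, -3.102]
wrist_force: [-3.8, -5.5, 3.7]
finger_gap: 14.1
finger_force: 20.0
```

```bash
python3 -c "
from h import *
s=manip.read_state();print(s['moment'],s['wrist_force'],np.degrees(s['eef_rot']))"
```

```text
[-0.97873209  0.65081378  0.05759144] [-3.82053926 -5.53492378  3.70222323] [-1.79931135e+02 -6.02569917e-02 -1.77712600e+02]
```

Yaw is 182.3°, with about 3° to go. I turn on until the moment shows the stop.

>>> {"fn": "servo_tool", "kwargs": {
  "rows": [
    [0,0,1,-0.2,-0.3,0,0.95],
    [0,0,1,0,0,0,0.95],
    [0,0,1,0,0,0,0.95],
    [0,0,1,0,0,0,0.95],
    [0,0,0,0,0,0,0.95]
  ]
}}

```text
clock: 22.28
eef_pos: [645.1, 88.3, 65.6]
eef_rot: [-3.141, -0.001, -3.032]
wrist_force: [-3.8, -4.7, 3.3]
finger_gap: 14.3
finger_force: 20.2
```

```bash
python3 -c "
from h import *
s=manip.read_state();print(s['moment'],s['wrist_force'],np.degrees(s['eef_rot']))"
```

```text
[-0.96329278  0.49655337 -0.39035414] [-3.81564123 -4.69295522  3.29345913] [-1.79958386e+02 -3.19347403e-02 -1.73748985e+02]
```

>>> {"fn": "servo_tool", "kwargs": {
  "rows": [
    [0,0,1,0,0,0,0.95],
    [0,0,1,0,0,0,0.95],
    [0,0,0,0,0,0,0.95]
  ]
}}

```text
clock: 22.65
eef_pos: [645.0, 88.3, 65.7]
eef_rot: [-3.141, -0.001, -2.998]
wrist_force: [-4.2, -5.1, 3.8]
finger_gap: 14.3
finger_force: 20.9
```

```bash
python3 -c "
from h import *
s=manip.read_state();print(s['moment'],s['wrist_force'],np.degrees(s['eef_rot']))"
```

```text
[-0.92916802  0.6092967  -0.52991324] [-4.15330583 -5.06506504  3.82314304] [-1.79964170e+02 -4.21009602e-02 -1.71765681e+02]
```

The moment is rising and the pads are slipping on the fin, so the clamp is at its end stop. I release, rise and move clear.

>>> {"fn": "servo_tool", "kwargs": {
  "rows": [
    [0,0,0,0,0,0,0.5],
    [0,0,0,0,0,0,0.4],
    [0,0,0,0,0,0,0.4],
    [0,0,0,0,0,15,0.4],
    [0,0,0,0,0,30,0.4],
    [0,0,0,0,0,40,0.4],
    [0,0,0,-20,-40,20,0.4],
    [0,0,0,-20,-40,10,0.4],
    [0,0,0,-20,-40,0,0.4],
    [0,0,0,-20,-40,0,0.4],
    [0,0,0,-20,-40,0,0.4],
    [0,0,0,-20,-40,0,0.4],
    [0,0,0,-20,-40,0,0.4],
    [0,0,0,-20,-40,0,0.4],
    [0,0,0,0,0,0,0.4],
    [0,0,0,0,0,0,0.4]
  ]
}}

```text
clock: 24.65
eef_pos: [485.5, -230.8, 181.2]
eef_rot: [-3.141, 0.001, -2.998]
wrist_force: [-0.2, -0.3, 0.9]
finger_gap: 56.3
finger_force: 0.0
```

Run:
```python
from h import *
print(manip.read_state()["wrist_force"])
a=manip.camera("top")[145:270,205:325,::-1];b=manip.camera("scene")[200:320,190:350,::-1]
cv2.imwrite("pics/c3.png",np.hstack([cv2.resize(a,(400,417),interpolation=3),cv2.copyMakeBorder(cv2.resize(b,(400,300),interpolation=3),0,117,0,0,0)]))
```

```text
[-0.22906453 -0.27702131  0.87545484]
```

View pics/c3.png

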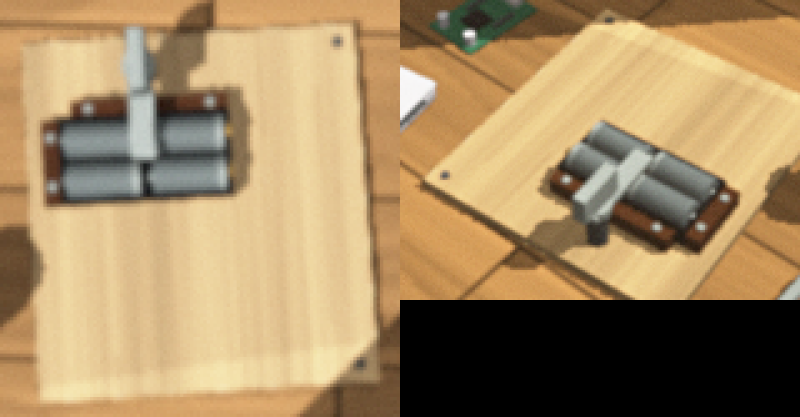

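The holder sits flush in the L, and the clamp arm lies square across it, at (143,125) in the left crop. The gripper is clear of everything, so I hand in.

```bash
python3 -c "
from cell import manip
print(manip.sign_off())"
```

```text
the job is handed in; nothing more can be done
None
```

The holder is seated flush against both stops, the clamp is turned to its end stop across it, the gripper is clear, and the job was handed in after about 25 s of robot time.

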